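# Rack the counterweight arms heavy end down

## Task

Take the lid off the green crate by its red knob and set it flat on the middle of the black rubber mat. Lift each counterweight arm out by its yellow ball, see from the way it tips which end hides the lead, and lay it in a free bay of the sloping rack, flat on the bed with the heavy end down by the red stop and the light half sticking out past the bed; the wrong way round it tips out. When all the arms are racked, put the lid squarely back on the empty crate; leave the other things on the bench where they are.

Things in the scene. Friction and masses are not known exactly. Their poses are not given: they have to be found in the camera images.
- crate: green open steel crate fixed to the bench, 178 (x) x 226 (y) x 85 high, walls and floor 4 thick; origin at the centre of its underside, z up. Two or three arms lie side by side on its floor, along its x, about 64 apart in y.
- lid: loose grey flat lid, 188 (x) x 236 (y) x 4 thick, 0.32 kg; red knob at its centre, 32 dia, from 18 to 42 above the plate's underside. A frame under it, 158 (x) x 206 (y) x 10 deep, drops loosely inside the crate (170 x 218). Origin: centre of the plate's underside, z up; 85 above the crate's underside when closed, 10 above a flat surface it stands on.
- mat: black rubber mat fixed flat on the bench between crate and rack, 230 (x) x 260 (y) x 3 thick; origin at the centre of its underside
- rack: grey rack fixed to the bench, footprint 150 (x) x 206 (y), z up; origin at the centre of its underside. Its low end, with the red stop, is at -x. It may stand on either side of the mat, the crate on the other.
- bed: sloping bed of the rack, pitched 25 degrees: x uphill, z square out of it; origin at the middle of its upper edge, upper face, 48 above the rack's underside. It spans x = -73 to 0, so an arm's upper half sticks out free past x = 0. Red stop at the low end: inner face at x = -67, 17 high. Four ribs along x, 16 wide, 14 high: three bays 46.5 wide, centred at y = -62.5, 0, +62.5.
- arm1: counterweight arm: blue bar 120 (x) x 34 x 26 high, ends alike; yellow ball 26 dia over its middle, centre 58 above the underside, swivels about y on a post. 0.3 to 0.47 kg. Lead in one end (unseen; at +x or -x). Held by the ball, from whichever side, it tips 25 to 35 degrees about y, heavy end down. Origin: middle of the underside, z up to the ball. None from the start: absent
- arm2: counterweight arm: blue bar 120 (x) x 34 x 26 high, ends alike; yellow ball 26 dia over its middle, centre 58 above the underside, swivels about y on a post. 0.3 to 0.47 kg. Lead in one end (unseen; at +x or -x). Held by the ball, from whichever side, it tips 25 to 35 degrees about y, heavy end down. Origin: middle of the underside, z up to the ball. None from the start: absent
- arm3: counterweight arm: blue bar 120 (x) x 34 x 26 high, ends alike; yellow ball 26 dia over its middle, centre 58 above the underside, swivels about y on a post. 0.3 to 0.47 kg. Lead in one end (unseen; at +x or -x). Held by the ball, from whichever side, it tips 25 to 35 degrees about y, heavy end down. Origin: middle of the underside, z up to the ball. None from the start: absent
- arm4: counterweight arm: blue bar 120 (x) x 34 x 26 high, ends alike; yellow ball 26 dia over its middle, centre 58 above the underside, swivels about y on a post. 0.3 to 0.47 kg. Lead in one end (unseen; at +x or -x). Held by the ball, from whichever side, it tips 25 to 35 degrees about y, heavy end down. Origin: middle of the underside, z up to the ball. None from the start: absent
- arm5: counterweight arm: blue bar 120 (x) x 34 x 26 high, ends alike; yellow ball 26 dia over its middle, centre 58 above the underside, swivels about y on a post. 0.3 to 0.47 kg. Lead in one end (unseen; at +x or -x). Held by the ball, from whichever side, it tips 25 to 35 degrees about y, heavy end down. Origin: middle of the underside, z up to the ball. None from the start: absent
- arm6: counterweight arm: blue bar 120 (x) x 34 x 26 high, ends alike; yellow ball 26 dia over its middle, centre 58 above the underside, swivels about y on a post. 0.3 to 0.47 kg. Lead in one end (unseen; at +x or -x). Held by the ball, from whichever side, it tips 25 to 35 degrees about y, heavy end down. Origin: middle of the underside, z up to the ball. None from the start: absent
- tin: bystander, not to be moved: red-labelled paint tin, 76 dia x 75 high (mm); origin at its underside or middle
- taperoll: bystander, not to be moved: white ring-shaped roll, 100 dia x 45 high (mm); origin at its underside or middle
- hammer: bystander, not to be moved: hammer lying flat (mm); origin at its underside or middle
- brush: bystander, not to be moved: brush lying flat (mm); origin at its underside or middle
- soapstone: bystander, not to be moved: flat white marking stick, 100 x 13 x 6 (mm); origin at its underside or middle
- magsquare: bystander, not to be moved: flat red block, 60 x 50 x 14 (mm); origin at its underside or middle

How it is judged (in metres and radians):
On the way, in this order (a step that is already met when the one before it is completed fails the run):
1. the lid lies flat and released on the mat, its centre within 50 mm of the mat's (horizontal distance between lid and mat below 0.05 m and height (world z) of lid below 0.02 m and angle between lid's own z axis and vertical below 0.06 rad and contact force between lid and the fingers below 0.1 N and linear speed of lid below 0.02 m/s), for 0.2 s.
2. every arm present lies flat and released in a bay of the rack, middle within 25 mm of the bed's upper edge (z of arm1 in the frame of bed between -0.004 and 0.008 m and x of arm1 in the frame of bed between -0.025 and 0.025 m and y of arm1 in the frame of bed between -0.09 and 0.09 m and angle between the z axis of each of arm1, arm2, arm3, arm4, arm5, arm6 and the z axis of bed, either way round below 0.12 rad and angle between each of arm1, arm2, arm3, arm4, arm5, arm6's own z axis and vertical below 0.7 rad and angle between the x axis of each of arm1, arm2, arm3, arm4, arm5, arm6 and the x axis of bed, either way round below 0.2 rad and contact force between each of arm1, arm2, arm3, arm4, arm5, arm6 and the fingers below 0.1 N and linear speed of each of arm1, arm2, arm3, arm4, arm5, arm6 below 0.02 m/s and z of arm2 in the frame of bed between -0.004 and 0.008 m and x of arm2 in the frame of bed between -0.025 and 0.025 m and y of arm2 in the frame of bed between -0.09 and 0.09 m and z of arm3 in the frame of bed between -0.004 and 0.008 m and x of arm3 in the frame of bed between -0.025 and 0.025 m and y of arm3 in the frame of bed between -0.09 and 0.09 m and z of arm4 in the frame of bed between -0.004 and 0.008 m and x of arm4 in the frame of bed between -0.025 and 0.025 m and y of arm4 in the frame of bed between -0.09 and 0.09 m and z of arm5 in the frame of bed between -0.004 and 0.008 m and x of arm5 in the frame of bed between -0.025 and 0.025 m and y of arm5 in the frame of bed between -0.09 and 0.09 m and z of arm6 in the frame of bed between -0.004 and 0.008 m and x of arm6 in the frame of bed between -0.025 and 0.025 m and y of arm6 in the frame of bed between -0.09 and 0.09 m), for 0.2 s.
At the end, for the whole second after the job is handed in: Every arm present lies at rest, released and flat in a bay of the rack (within 8 mm and 7 degrees of the bed, middle within 25 mm of the bed's upper edge), which it can only heavy end down; the lid is back on the crate, flat, fully down, released, centred within 12 mm (all of step 2 and x of lid in the frame of crate between -0.012 and 0.012 m and y of lid in the frame of crate between -0.012 and 0.012 m and z of lid in the frame of crate between 0.08 and 0.09 m and angle between lid's own z axis and vertical below 0.04 rad and contact force between lid and the fingers below 0.1 N and linear speed of lid below 0.02 m/s); the robot touches nothing.
It fails at once if a bystander (tin, taperoll, hammer, brush, soapstone, magsquare) is moved more than 60 mm (distance of any of tin, taperoll, hammer, brush, soapstone, magsquare from where it was at the start of the episode above 0.06 m).
Of arm1, arm2 only 1 to 1 are there at a start; the rules pass over those that are not, and their reading is None.
Of arm3, arm4 only 1 to 1 are there at a start; the rules pass over those that are not, and their reading is None.
Of arm5, arm6, magsquare only 1 to 1 are there at a start; the rules pass over those that are not, and their reading is None.
At some moment in a run one of arm1, arm2, arm3, arm4, arm5, arm6 may be knocked a few centimetres aside while the robot is not near it.
Once in a run the grip may slacken for a moment while it holds something.
It also fails if it takes over 208 s, if anything falls off the work surface, if the arm or the gripper's body presses on something with over 40 N, if the wrist force passes 120 N, or if a joint passes its speed limit or range.

## Robot

A 7-joint arm with a two-finger parallel gripper is mounted at the origin on the work surface. World frame = base frame: x ahead of the robot, y to its left, z up, the work surface at z = 0. Lengths are in mm, angles in rad, forces in N, time in s.
With the tool pointing down it reaches from about 425 to 925 mm from the base axis. Payload 6.8 kg.
Tool frame: the origin (TCP) lies at the very end of the fingers, on their centre line; the grasp point (between the pads) lies 19 mm behind it; z points along the fingers, y is the direction in which the jaws open and shut (so a half turn about z gives the same grasp; the last joint's range is limited). The gripper opens to 85 mm and grips with 20 to 120 N. Pads are 22 mm wide; open, the fingers measure 114 mm over their backs; the gripper's body (76 mm by 85 mm) begins 54 mm behind the grasp point. The pads swing forward as they close: fully open they stand 13 mm farther back than shut.
Start: joints at [-1.42, 0.477, 0.022, 1.555, -0.011, 1.109, -0.083], TCP at [172.742, 652.539, 231.308] pointing down, gripper open.
Joint ranges: [-2.96, 2.96], [-0.34, 2.1], [-1.41, 1.46], [0.24, 2.44], [-1.37, 4.51], [0.17, 1.92], [-2.96, 2.96]. Speed limits (rad/s): [2.39, 2.39, 3.14, 3.14, 3.14, 3.14, 3.14].

## Interface

Orientations are given as a 3x3 rotation matrix whose columns are the frame's x, y, z axes.
In Python, from station import manip, cams gives the robot as it stands.
- The arm moves only by the tool step_arm, never from a script. Its argument "plan" is one flat list of numbers, 7 for each row, row after row: the turn, a rotation vector about the tool's x, y, z in units of 8 degrees (1.0 is 8 degrees), then the shift along the tool's x, y, z in cm, then the opening, from 0 (shut) to 1 (fully open). In form: [rx, ry, rz, dx, dy, dz, fingers, rx, ry, rz, dx, dy, dz, fingers, ...]. A call has 1 to 12 rows; each row is the pose to reach, as a shift and turn from the pose commanded when the call began, along the tool's axes at that moment; what a row does not reach only later rows make up. A row lasts 1/8 s, in which the tool goes at most 62.5 mm and 10.7 degrees, less where a joint would pass 70% of its speed; a pose out of reach is approached as far as the arm can. A call with a gripper value outside its range is refused whole. The fingers move at their own pace and stop on an object; the grip force is fixed at half the most. Time passes only in rows, so rows that repeat a pose let the fingers close. It gives the time, the measured TCP pose, the force and the opening at its end, in the units of the state.
- manip.state(): the state, without advancing time (a new reading comes with each control period).
- cams.grab_frame(name): name is "side" or "top"; returns (picture, depth): 384x512x3 uint8, blue, green, red; 384x512 float32, mm along the optical axis (not along the pixel's ray), 0 where there is no reading.
- cams.calibration(name): a dict with "fx", "fy", "cx", "cy" (pixels), "distortion" ([k1, k2, p1, p2, k3] as OpenCV has them; the pictures are not rectified), "world_to_cam" (4x4, takes a point from world to camera coordinates). Camera axes: x right, y up, looking along -z (the intrinsics and any distortion apply to the point x, -y, -z); pixel columns grow to the right and rows downward; lengths in mm; the calibration is good to about 2 mm. A picture is of the moment at which its call begins. calibration takes no time and is no camera call.
- manip.sign_off(): hands the job in, once; it reports no verdict.
The state is a dict: "time": time; "joint_positions": joint angles; "joint_velocities": joint speeds; "tau": joint torques, N m; "tool_pos": TCP position; "tcp_rot": TCP orientation; "ft_force": force on the tool from outside, world axes, zero at the start; "moment": the same for the moment, N m; "grip_width": finger opening in mm.
Only numpy, scipy, OpenCV 4.12 (cv2) and the standard library are available. Lean on these libraries where they do the work, as an engineer would, in place of code of your own. Each camera call takes 0.05 s, during which the arm holds its last target. There are 200 camera calls.

## Working session

There is one attempt and no reset: what is moved stays moved. The work goes in short steps, Python scripts to look and compute and a tool call to move; the robot and the scene stay as the last step left them, time stands still between calls to the robot, and variables do not carry over. Pictures are saved under pics/ and viewed, about 12 in all and at most 16, crops included, and the job is handed in when it is done.

Besides the shell and the picture viewer there is one more tool, called after "Request:" as a command line: name --argument value ..., lists and objects as JSON in quotes. step_arm: Moves the arm, as the interface text tells. Its arguments: {"type":"object","properties":{"plan":{"type":"array"}},"required":["plan"]}

```bash
ls; mkdir -p pics; cat > h.py <<'E'
import numpy as np, cv2
from station import manip, cams
def pts(name, depth):
    c=cams.calibration(name); h,w=depth.shape
    u,v=np.meshgrid(np.arange(w),np.arange(h))
    K=np.array([[c["fx"],0,c["cx"]],[0,c["fy"],c["cy"]],[0,0,1.]])
    n=cv2.undistortPoints(np.stack([u,v],-1).reshape(-1,1,2).astype(np.float64),K,np.array(c["distortion"],float)).reshape(h,w,2)
    P=np.stack([n[...,0]*depth,-n[...,1]*depth,-depth,np.ones_like(depth)],-1)
    W=P@np.linalg.inv(np.array(c["world_to_cam"])).T
    W=W[...,:3]; W[depth<=0]=np.nan
    return W
def look(name,fn=None):
    im,d=cams.grab_frame(name)
    if fn: cv2.imwrite("pics/"+fn,im)
    return im,d,pts(name,d)
def st():
    s=manip.state()
    print("t",round(s["time"],2),"tcp",np.round(s["tool_pos"],1),"F",np.round(s["ft_force"],1),"w",round(s["grip_width"],1))
    return s
E
python3 - <<'E'
from h import *
s=st(); print(np.round(s["tcp_rot"],3))
for n in("top","side"):
    im,d,W=look(n,n+"0.png"); np.save(n+"0.npy",W)
    c=np.linalg.inv(np.array(cams.calibration(n)["world_to_cam"])); print(n,np.round(c,2).tolist())
a=np.hstack([cv2.imread("pics/top0.png"),cv2.imread("pics/side0.png")]); 
E
```

```text
pics
t 0.0 tcp [172.6 652.  230.3] F [ 0.5  0.3 -0.3] w 85.5
[[-0.967  0.256 -0.   ]
 [ 0.256  0.967 -0.002]
 [-0.    -0.002 -1.   ]]
top [[-0.01, 1.0, -0.08, 456.33], [-1.0, -0.01, 0.01, 12.11], [0.01, 0.08, 1.0, 1219.71], [0.0, 0.0, 0.0, 1.0]]
side [[-0.97, 0.17, -0.15, 421.41], [-0.23, -0.76, 0.62, 714.58], [-0.01, 0.63, 0.77, 967.58], [0.0, 0.0, 0.0, 1.0]]
```

View pics/top0.png

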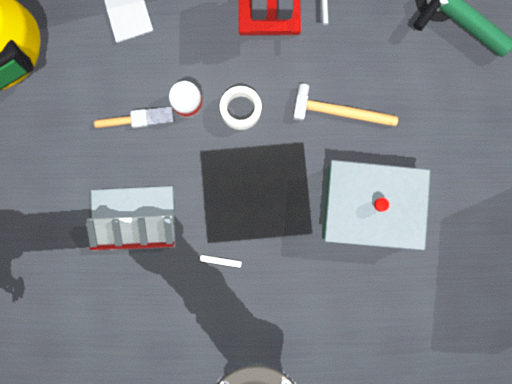

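View pics/side0.png

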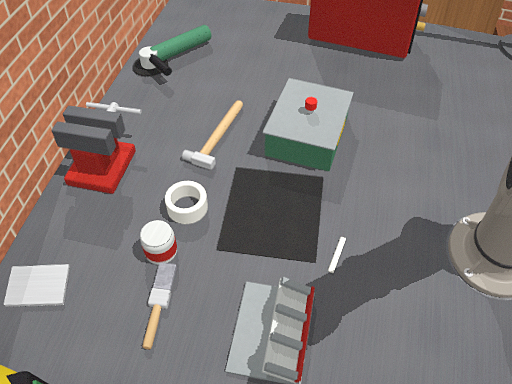

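The top view shows the rack at left (88–175, 188–248) with its red stop toward the robot. The mat is in the middle (202–311, 144–241), and the crate with lid is at right (325–430, 161–248) with the knob at (382,205). The soapstone lies at (220,261), close to the mat.

```bash
python3 - <<'E'
from h import *
im=cv2.imread("pics/top0.png"); W=np.load("top0.npy"); hsv=cv2.cvtColor(im,cv2.COLOR_BGR2HSV)
def rect(m,n):
    P=W[m]; r=cv2.minAreaRect(P[:,:2].astype(np.float32)); print(n,np.round(r[0],1),np.round(r[1],1),round(r[2],2),"z",np.round(np.nanpercentile(P[:,2],[5,50,95]),1),m.sum())
def roi(u0,u1,v0,v1):
    m=np.zeros(im.shape[:2],bool); m[v0:v1,u0:u1]=1; return m
z=W[...,2]; ok=np.isfinite(z)
red=((hsv[...,0]<8)|(hsv[...,0]>172))&(hsv[...,1]>150)&(hsv[...,2]>80)
R=roi(315,440,150,260)
rect(R&ok&(abs(z-89)<8)&~red,"lid"); rect(R&ok&red,"knob")
print("knob ctr",np.nanmean(W[R&red&(z>120)],0))
rect(roi(190,320,135,250)&ok&(im.max(2)<38)&(abs(z)<12),"mat")
Q=roi(78,185,180,255)
rect(Q&ok&red,"stop"); rect(Q&ok&(z>2.5),"rack all")
# bed: profile of z vs x
for y in range(240,400,8):
    m=Q&ok&(abs(W[...,1]-y)<4)
    b=[]
    for x in range(295,480,8):
        k=m&(abs(W[...,0]-x)<4); b.append(int(round(np.median(z[k]))) if k.sum() else -1)
    print(y,b)
E
```

```text
lid [ 505.4 -292.6] [238.8 189.6] 83.44 z [86.8 90.2 93.7] 7776
knob [ 505.4 -290.4] [28.9 27.3] 87.89 z [120.  127.5 130.5] 148
knob ctr [ 505.40787805 -289.85543975  127.43740271]
mat [0. 0.] [0. 0.] 0.0 z nan 0
stop [417.  295.3] [  9.1 202. ] 1.98 z [26.3 33.7 38.1] 237
rack all [488.3 303.9] [270.4 185.5] 89.75 z [ 3.3 12.1 51.9] 5821
240 [-1, -1, -1, -1, -1, -1, -1, -1, -1, -1, -1, -1, -1, 0, 2, 35, 26, 21, 27, 31, 34, 38, 42, 47]
248 [-1, -1, -1, -1, -1, -1, -1, -1, -1, -1, -1, -1, -1, 0, 1, 36, 25, 22, 28, 29, 34, 38, 41, 45]
256 [-1, -1, -1, -1, -1, -1, -1, -1, -1, -1, -1, -1, -1, 1, 1, 35, 31, 25, 32, 35, 36, 42, 46, 48]
264 [-1, -1, -1, -1, -1, -1, -1, -1, -1, -1, -1, -1, -1, 0, 5, 34, 34, 40, 43, 46, 50, 54, 57, 60]
272 [-1, -1, -1, -1, -1, -1, -1, -1, -1, -1, -1, -1, -1, 0, 2, 34, 38, 39, 42, 48, 50, 53, 57, 60]
280 [-1, -1, -1, -1, -1, -1, -1, -1, -1, -1, -1, -1, -1, 1, 3, 35, 22, 25, 28, 31, 34, 37, 42, 48]
288 [-1, -1, -1, -1, -1, -1, -1, -1, -1, -1, -1, -1, -1, 0, 2, 35, 23, 25, 28, 31, 35, 38, 42, 46]
296 [-1, -1, -1, -1, -1, -1, -1, -1, -1, -1, -1, -1, -1, 1, 2, 33
[... 479 characters left out ...]
-1, -1, 2, 0, 34, 30, 40, 40, 47, 53, 54, 57, 56]
344 [-1, -1, -1, -1, -1, -1, -1, -1, -1, -1, -1, -1, -1, 1, 1, 34, 23, 26, 28, 33, 36, 40, 44, 49]
352 [-1, -1, -1, -1, -1, -1, -1, -1, -1, -1, -1, -1, -1, 2, 2, 35, 26, 26, 29, 31, 36, 40, 43, 47]
360 [-1, -1, -1, -1, -1, -1, -1, -1, -1, -1, -1, -1, -1, 1, 2, 34, 24, 25, 28, 33, 37, 40, 44, 47]
368 [-1, -1, -1, -1, -1, -1, -1, -1, -1, -1, -1, -1, -1, 2, 4, 34, 23, 26, 30, 32, 36, 41, 45, 48]
376 [-1, -1, -1, -1, -1, -1, -1, -1, -1, -1, -1, -1, -1, 1, 3, 34, 23, 26, 30, 33, 36, 40, 45, 46]
384 [-1, -1, -1, -1, -1, -1, -1, -1, -1, -1, -1, -1, -1, 0, 0, 35, 35, 40, 42, 45, 50, 52, 56, 48]
392 [-1, -1, -1, -1, -1, -1, -1, -1, -1, -1, -1, -1, -1, 2, 3, 34, 36, 41, 44, 48, 53, 56, 62, 50]
  return np.nanmean(a, axis, out=out, keepdims=keepdims)
```

```bash
python3 - <<'E'
from h import *
im=cv2.imread("pics/top0.png"); W=np.load("top0.npy"); hsv=cv2.cvtColor(im,cv2.COLOR_BGR2HSV)
z=W[...,2]; X=W[...,0];Y=W[...,1]
g=im.max(2); print("mat px",im[190,255],"bench",im[270,300])
m=np.zeros(g.shape,np.uint8); m[138:248,194:318]=(g[138:248,194:318]<(int(g[190,255])+int(g[280,300]))//2)
m=cv2.morphologyEx(m,cv2.MORPH_OPEN,np.ones((5,5)))
r=cv2.minAreaRect(W[m>0][:,:2].astype(np.float32)); print("mat",r)
# bed plane from bay pixels
yr=303.0
def fit(mask):
    A=np.c_[X[mask],Y[mask],np.ones(mask.sum())]; return np.linalg.lstsq(A,z[mask],rcond=None)[0]
mask=np.zeros(g.shape,bool)
for a,b in((240,252),(282,314),(345,377)): mask|=(Y>a)&(Y<b)&(X>432)&(X<475)&(z>15)
for i in range(3):
    p=fit(mask); res=abs(z-(p[0]*X+p[1]*Y+p[2])); mask&=res<5-i
print("plane",p,"slope deg",np.degrees(np.arctan(np.hypot(p[0],p[1]))),"x at z48,y310:",(48-p[2]-p[1]*310)/p[0])
# front stop: z vs; ribs y-centres
rib=(X>435)&(X<470)&(z-(p[0]*X+p[1]*Y+p[2])>8)&(Y>190)&(Y<420)
ys=np.sort(Y[rib]); h,e=np.histogram(ys,bins=np.arange(190,420,4)); print([(int(e[i]),int(h[i])) for i in range(len(h)) if h[i]])
for a in range(190,420,10):
    k=(abs(Y-a)<5)&(abs(X-470)<75)&(z>28)
    if k.sum(): print(a,"xmin",round(np.percentile(X[k],3)),"xmax",round(np.percentile(X[k&(z>40)],97)) if (k&(z>40)).any() else None,end="; ")
# lid edges
L=(abs(z-89)<9)&(X>380)&(X<620)&(Y>-430)&(Y<-160)
for a in range(430,600,40): k=L&(abs(X-a)<4); print("\nlid x",a,Y[k].min(),Y[k].max(),end="")
for a in range(-390,-190,40): k=L&(abs(Y-a)<4); print("\nlid y",a,X[k].min(),X[k].max(),end="")
E
```

```text
mat px [63 66 64] bench [142 133 129]
mat ((550.557373046875, -9.4224853515625), (218.32131958007812, 243.177001953125), 9.170928001403809)
plane [ 4.64901946e-01  2.43964659e-02 -1.83753678e+02] slope deg 24.963938168980093 x at z48,y310: 482.23238431038953
[(190, 7), (194, 28), (198, 24), (202, 26), (206, 22), (210, 1), (254, 9), (258, 26), (262, 26), (266, 25), (270, 20), (274, 2), (318, 28), (322, 22), (326, 29), (330, 23), (334, 10), (378, 5), (382, 26), (386, 22), (390, 21), (394, 21), (398, 7)]
190 xmin 417 xmax 477; 200 xmin 418 xmax 488; 210 xmin 416 xmax 490; 220 xmin 416 xmax 488; 230 xmin 414 xmax 488; 240 xmin 414 xmax 488; 250 xmin 414 xmax 488; 260 xmin 415 xmax 488; 270 xmin 414 xmax 486; 280 xmin 412 xmax 486; 290 xmin 414 xmax 486; 300 xmin 412 xmax 486; 310 xmin 412 xmax 486; 320 xmin 414 xmax 484; 330 xmin 413 xmax 483; 340 xmin 412 xmax 484; 350 xmin 412 xmax 484; 360 xmin 412 xmax 485; 370 xmin 410 xmax 482; 380 xmin 412 xmax 482; 390 xmin 411 xmax 481; 400 xmin 411 xmax 482; 
lid x 430 -400.0313301292104 -165.25391290110107
lid x 470 -407.89132582234004 -170.41491355068783
lid x 510 -410.2048655780588 -174.0090862316106
lid x 550 -414.79149106873683 -179.4613031897887
lid x 590 -417.06817184232716 -183.28076123360427
lid y -390 400.45378179012386 588.4332947185451
lid y -350 406.1286246815317 591.07511617804
lid y -310 409.5138992747778 596.3216074382011
lid y -270 412.6296685532207 601.4042092152671
lid y -230 418.2262859524116 606.4689723368334
```

```bash
cat >> h.py <<'E'
def to(*targets):
    """targets: (x,y,z,yaw of tool x in deg), tool down -> rows rx ry rz dx dy dz"""
    from scipy.spatial.transform import Rotation as Ro
    s=st(); R0=np.array(s["tcp_rot"]); p=np.array(s["tool_pos"])
    for x,y,z,a in targets:
        c,q=np.cos(np.radians(a)),np.sin(np.radians(a))
        R=np.array([[c,q,0],[q,-c,0],[0,0,-1]])
        rv=np.degrees(Ro.from_matrix(R0.T@R).as_rotvec())/8
        d=R0.T@(np.array([x,y,z])-p); print(np.round(rv,2),np.round(d/10,2),"rows",np.ceil(max(np.linalg.norm(d)/62.5,np.linalg.norm(rv)*8/10.7)))
E
```

Request:
step_arm --plan '[0, 0, 11.25, -55.4, -42.5, -3, 1, 0, 0, 11.25, -55.4, -42.5, -3, 1, 0, 0, 11.25, -55.4, -42.5, -3, 1, 0, 0, 11.25, -55.4, -42.5, -3, 1, 0, 0, 11.25, -55.4, -42.5, -3, 1, 0, 0, 11.25, -55.4, -42.5, -3, 1, 0, 0, 11.25, -55.4, -42.5, -3, 1, 0, 0, 11.25, -55.4, -42.5, -3, 1, 0, 0, 11.25, -55.4, -42.5, -3, 1, 0, 0, 11.25, -55.4, -42.5, -3, 1, 0, 0, 11.25, -55.4, -42.5, -3, 1, 0, 0, 11.25, -55.4, -42.5, -3, 1]'

```text
time: 1.6
tool_pos: [601.3, 94.3, 261.4]
tcp_rot: [[0.263, 0.965, 0.001], [0.965, -0.263, -0.003], [-0.002, 0.002, -1.0]]
ft_force: [-0.7, 0.8, -0.4]
grip_width: 85.7
```

```bash
python3 -c "
from h import *
to((505,-290,180,-6.3))
print(np.round(manip.state()['joint_positions'],2))"
```

```text
t 1.6 tcp [601.3  94.3 261.4] F [-0.7  0.8 -0.4] w 85.7
[ 0.02  0.   10.13] [-39.6    0.81   8.23] rows 8.0
[-0.69  0.38  0.57  1.72 -0.22  1.11 -0.32]
```

Request:
step_arm --plan '[0, 0, 10.13, -39.6, 0.8, 8.2, 1, 0, 0, 10.13, -39.6, 0.8, 8.2, 1, 0, 0, 10.13, -39.6, 0.8, 8.2, 1, 0, 0, 10.13, -39.6, 0.8, 8.2, 1, 0, 0, 10.13, -39.6, 0.8, 8.2, 1, 0, 0, 10.13, -39.6, 0.8, 8.2, 1, 0, 0, 10.13, -39.6, 0.8, 8.2, 1, 0, 0, 10.13, -39.6, 0.8, 8.2, 1, 0, 0, 10.13, -39.6, 0.8, 8.2, 1, 0, 0, 10.13, -39.6, 0.8, 8.2, 1]'

```text
time: 2.85
tool_pos: [506.3, -283.7, 179.1]
tcp_rot: [[0.995, -0.099, -0.0], [-0.099, -0.995, 0.001], [-0.0, -0.001, -1.0]]
ft_force: [0.2, 0.3, -0.4]
grip_width: 85.3
```

```bash
python3 -c "
from h import *
to((505.5,-290.5,98,-6.3))
print(np.round(manip.state()['joint_positions'],2))"
```

```text
t 2.85 tcp [ 506.3 -283.7  179.1] F [ 0.2  0.3 -0.4] w 85.3
[-0.01  0.    0.08] [-0.01  0.69  8.11] rows 2.0
[-0.27  0.53  0.92  1.88 -0.5   0.98 -0.79]
```

Request:
step_arm --plan '[0, 0, 0, 0, 0.65, 4, 1, 0, 0, 0, 0, 0.65, 8.1, 1, 0, 0, 0, 0, 0.65, 8.1, 1, 0, 0, 0, 0, 0.65, 8.1, 0, 0, 0, 0, 0, 0.65, 8.1, 0, 0, 0, 0, 0, 0.65, 8.1, 0, 0, 0, 0, 0, 0.65, 8.1, 0, 0, 0, 0, 0, 0.65, 8.1, 0, 0, 0, 0, 0, 0.65, 6.1, 0, 0, 0, 0, 0, 0.65, 4, 0, 0, 0, 0, 0, 0.65, 2, 0, 0, 0, 0, 0, 0.65, 2, 0]'

```text
time: 4.35
tool_pos: [506.3, -292.1, 161.5]
tcp_rot: [[0.995, -0.102, 0.004], [-0.102, -0.995, -0.001], [0.004, 0.001, -1.0]]
ft_force: [0.7, 0.0, -3.4]
grip_width: 30.3
```

```bash
python3 -c "
from h import *
to((552,-7,98,-6.3))"
```

```text
t 4.35 tcp [ 506.3 -292.1  161.5] F [ 0.7  0.  -3.4] w 30.3
[ 0.01 -0.03  0.05] [  1.61 -28.83   6.33] rows 5.0
```

Request:
step_arm --plan '[0, 0, 0, 0, -4, 0, 0, 0, 0, 0, 0.5, -10, 0, 0, 0, 0, 0, 1, -16, 0, 0, 0, 0, 0, 1.6, -22, 0, 0, 0, 0, 0, 1.6, -26.5, 0, 0, 0, 0, 0, 1.6, -28.5, 1, 0, 0, 0, 0, 1.6, -28.8, 5, 0, 0, 0, 0, 1.6, -28.8, 9, 0, 0, 0, 0, 1.6, -28.8, 11.5, 0, 0, 0, 0, 1.6, -28.8, 12.8, 0, 0, 0, 0, 1.6, -28.8, 13.4, 0, 0, 0, 0, 1.6, -28.8, 13.4, 0]'

```text
time: 5.85
tool_pos: [549.5, -7.5, 27.6]
tcp_rot: [[0.995, -0.104, -0.002], [-0.104, -0.995, 0.003], [-0.002, -0.003, -1.0]]
ft_force: [-12.7, 1.9, 27.0]
grip_width: 30.6
```

```bash
python3 -c "
from h import *
to((552,-7,27,-6.3))"
```

```text
t 5.85 tcp [549.5  -7.5  27.6] F [-12.7   1.9  27. ] w 30.6
[-0.02  0.02  0.04] [ 0.24 -0.08  0.06] rows 1.0
```

Request:
step_arm --plan '[0, 0, 0, 0, 0, -0.2, 0, 0, 0, 0, 0, 0, -0.2, 1, 0, 0, 0, 0, 0, -0.2, 1, 0, 0, 0, 0, 0, -0.2, 1, 0, 0, 0, 0, 0, -0.2, 1, 0, 0, 0, 0, 0, -4, 1, 0, 0, 0, 0, 0, -10, 1, 0, 0, 0, 0, 0, -16, 0.5, 0, 0, 0, 0, 0, -20, 0.5, 0, 0, 0, 0, 0, -20, 0.5]'

```text
time: 7.1
tool_pos: [552.5, -6.8, 228.1]
tcp_rot: [[0.995, -0.102, 0.006], [-0.102, -0.995, 0.001], [0.005, -0.002, -1.0]]
ft_force: [0.6, 0.9, 0.1]
grip_width: 42.7
```

```bash
python3 - <<'E'
from h import *
st()
for n in("top","side"):
    im,d,W=look(n,n+"1.png"); np.save(n+"1.npy",W)
a=cv2.imread("pics/top1.png")[130:280,180:450]; b=cv2.imread("pics/side1.png")[50:280,200:380]
a=cv2.resize(a,None,fx=2,fy=2); b=cv2.resize(b,None,fx=1.3,fy=1.3)
c=np.zeros((300,780,3),np.uint8); c[:,:540]=a[:300]; c[:b.shape[0],540:540+b.shape[1]]=b[:300]
cv2.imwrite("pics/c1.png",c)
E
```

```text
t 7.1 tcp [552.5  -6.8 228.1] F [0.6 0.9 0.1] w 42.7
```

View pics/c1.png

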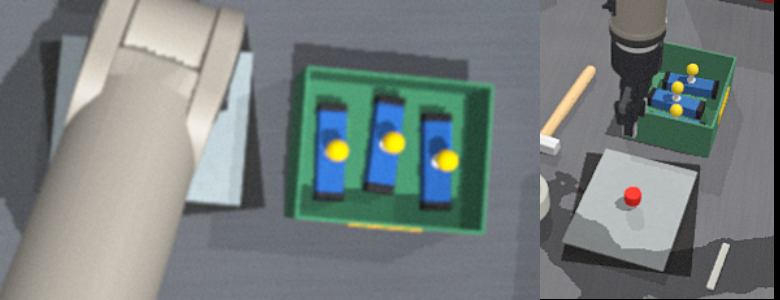

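The crop shows three arms in the crate, with the balls (yellow) at full-frame pixels of about (349,205), (377,201) and (404,210). The lid is flat on the mat. Next I'll measure the balls and the bar yaws.

```bash
cat >> h.py <<'E'
def balls(im,d,W,name="top",box=(385,640,-430,-150)):
    hsv=cv2.cvtColor(im,cv2.COLOR_BGR2HSV); x0,x1,y0,y1=box
    inb=(W[...,0]>x0)&(W[...,0]<x1)&(W[...,1]>y0)&(W[...,1]<y1)
    m=((hsv[...,0]>18)&(hsv[...,0]<36)&(hsv[...,1]>130)&inb&(W[...,2]>35)).astype(np.uint8)
    n,l,s,c=cv2.connectedComponentsWithStats(m); cam=np.linalg.inv(np.array(cams.calibration(name)["world_to_cam"]))[:3,3]
    blue=((hsv[...,0]>98)&(hsv[...,0]<125)&(hsv[...,1]>140)&inb).astype(np.uint8)
    out=[]
    for i in range(1,n):
        if s[i,4]<15: continue
        P=W[l==i]; q=np.median(P,0); u=(q-cam)/np.linalg.norm(q-cam); b=q+u*10
        print("ball px",np.round(c[i]),"n",s[i,4],"centre",np.round(b,1)); out.append(b)
    n,l,s,c=cv2.connectedComponentsWithStats(blue)
    for i in range(1,n):
        if s[i,4]<100: continue
        P=W[l==i]; r=cv2.minAreaRect(P[:,:2].astype(np.float32)); print("bar",np.round(r[0]),np.round(r[1]),round(r[2],1),"z",np.round(np.percentile(P[:,2],[10,50,90])))
    return out
E
python3 - <<'E'
from h import *
W=np.load("top1.npy"); im=cv2.imread("pics/top1.png"); balls(im,None,W)
k=(abs(W[...,2]-85)<7)&(W[...,0]>385)&(W[...,0]<640)&(W[...,1]>-430)&(W[...,1]<-150); print("crate rim",cv2.minAreaRect(W[k][:,:2].astype(np.float32)),k.sum())
E
```

```text
ball px [376. 201.] n 81 centre [ 515.6 -295.3   63.4]
ball px [348. 205.] n 79 centre [ 507.6 -226.1   62.2]
ball px [403. 210.] n 83 centre [ 493.2 -359.5   63.3]
bar [ 516. -294.] [ 36. 100.] 80.4 z [27. 31. 34.]
bar [ 508. -229.] [ 39. 100.] 86.5 z [25. 31. 34.]
bar [ 495. -358.] [37. 99.] 88.4 z [25. 31. 34.]
crate rim ((505.3291015625, -293.4197998046875), (230.53538513183594, 179.51869201660156), 83.48263549804688) 759
```

```bash
python3 -c "
from h import *
to((507.5,-226.5,150,-4),(507.5,-226.5,43.5,-4))"
```

```text
t 7.2 tcp [550.3  -6.2 224.9] F [0.1 0.6 0.5] w 42.8
[-0.    0.   -0.23] [-2.02 22.36  7.48] rows 4.0
[-0.    0.   -0.23] [-2.01 22.36 18.13] rows 5.0
```

Request:
step_arm --plan '[0, 0, -0.2, -2, 22.4, 7.5, 0.45, 0, 0, -0.2, -2, 22.4, 7.5, 0.45, 0, 0, -0.2, -2, 22.4, 7.5, 0.45, 0, 0, -0.2, -2, 22.4, 7.5, 0.45, 0, 0, -0.2, -2, 22.4, 7.5, 0.45, 0, 0, -0.2, -2, 22.4, 7.5, 0.45, 0, 0, -0.2, -2, 22.4, 7.5, 0.45]'

```text
time: 8.07
tool_pos: [508.3, -225.6, 149.8]
tcp_rot: [[0.997, -0.072, -0.001], [-0.072, -0.997, 0.001], [-0.001, -0.001, -1.0]]
ft_force: [0.5, 0.3, 0.1]
grip_width: 38.6
```

```bash
python3 -c "
from h import *
to((507.5,-226.5,43.5,-4))"
```

```text
t 8.07 tcp [ 508.3 -225.6  149.8] F [0.5 0.3 0.1] w 38.6
[-0.01  0.01 -0.02] [-0.06  0.1  10.63] rows 2.0
```

Request:
step_arm --plan '[0, 0, 0, 0, 0.1, 5, 0.45, 0, 0, 0, 0, 0.1, 9, 0.45, 0, 0, 0, 0, 0.1, 10.6, 0.45, 0, 0, 0, 0, 0.1, 10.6, 0.45, 0, 0, 0, 0, 0.1, 10.6, 0, 0, 0, 0, 0, 0.1, 10.6, 0, 0, 0, 0, 0, 0.1, 10.6, 0, 0, 0, 0, 0, 0.1, 9.6, 0, 0, 0, 0, 0, 0.1, 7, 0, 0, 0, 0, 0, 0.1, 3, 0, 0, 0, 0, 0, 0.1, -1, 0, 0, 0, 0, 0, 0.1, -4, 0]'

```text
time: 9.57
tool_pos: [507.5, -228.6, 192.2]
tcp_rot: [[0.997, -0.075, 0.001], [-0.075, -0.997, -0.0], [0.001, 0.0, -1.0]]
ft_force: [-0.1, -0.2, -4.0]
grip_width: 23.1
```

Request:
step_arm --plan '[0, 0, 0, 0, 0, -3, 0, 0, 0, 0, 0, 0, -5, 0, 0, 0, 0, 0, 0, -5, 0, 0, 0, 0, 0, 0, -5, 0]'

```text
time: 10.07
tool_pos: [507.1, -227.8, 239.2]
tcp_rot: [[0.997, -0.074, -0.002], [-0.074, -0.997, 0.001], [-0.002, -0.001, -1.0]]
ft_force: [-1.0, -0.1, -3.9]
grip_width: 22.9
```

```bash
python3 - <<'E'
from h import *
st()
im,d,W=look("side","side2.png"); np.save("side2.npy",W)
cv2.imwrite("pics/c2.png",cv2.resize(im[20:220,200:400],None,fx=2,fy=2))
E
```

```text
t 10.07 tcp [ 507.1 -227.8  239.2] F [-1.  -0.1 -3.9] w 22.9
```

View pics/c2.png

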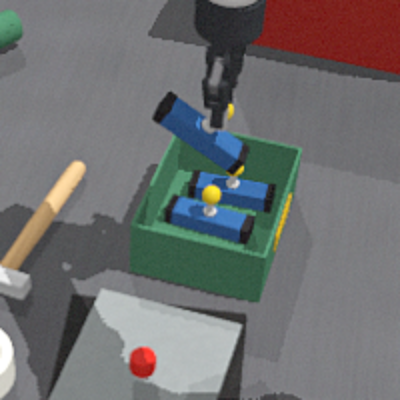

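```bash
python3 - <<'E'
from h import *
im=cv2.imread("pics/side2.png"); W=np.load("side2.npy"); hsv=cv2.cvtColor(im,cv2.COLOR_BGR2HSV)
m=(hsv[...,0]>98)&(hsv[...,0]<125)&(hsv[...,1]>140)&(W[...,2]>120)&(abs(W[...,1]+225)<60)
P=W[m]; print(m.sum(),"tilt deg",np.degrees(np.arctan(np.polyfit(P[:,0],P[:,2],1)[0])))
to((540,0,240,0),(461.5,358.2,190,2))
E
```

```text
589 tilt deg 27.687182508028382
t 10.12 tcp [ 507.  -227.8  239.1] F [-1.1 -0.  -3.8] w 22.9
[-0.    0.01 -0.53] [  1.6  -22.96  -0.08] rows 4.0
[-0.    0.01 -0.78] [ -8.88 -58.09   4.96] rows 10.0
```

Request:
step_arm --plan '[0, 0, -0.1, 0.5, -4, 0, 0, 0, 0, -0.3, 1, -9, 0, 0, 0, 0, -0.4, 1.6, -14.5, 0, 0, 0, 0, -0.5, 1.6, -20, 0, 0, 0, 0, -0.6, 1, -26, 0, 0, 0, 0, -0.7, -1, -32, 0, 0, 0, 0, -0.8, -3, -38, 0, 0, 0, 0, -0.8, -5, -44, 1, 0, 0, 0, -0.8, -7, -50, 2, 0, 0, 0, -0.8, -8.5, -55, 4, 0, 0, 0, -0.8, -8.9, -58.1, 5, 0, 0, 0, -0.8, -8.9, -58.1, 5, 0]'

```text
time: 11.62
tool_pos: [460.1, 360.5, 187.7]
tcp_rot: [[0.999, 0.043, -0.002], [0.043, -0.999, -0.003], [-0.002, 0.003, -1.0]]
ft_force: [0.8, -1.1, -3.3]
grip_width: 23.1
```

Request:
step_arm --plan '[0, 0, 0, 0, 0, 0, 0, 0, 0, 0, 0, 0, 0, 0]'

```text
time: 11.88
tool_pos: [462.8, 356.1, 190.4]
tcp_rot: [[0.999, 0.035, 0.0], [0.035, -0.999, -0.0], [0.0, 0.0, -1.0]]
ft_force: [-0.2, -0.4, -3.6]
grip_width: 22.9
```

```bash
python3 -c "
from h import *
to((461.5,358.2,84,2))
im,d,W=look('side','side3.png'); np.save('side3.npy',W)
hsv=cv2.cvtColor(im,cv2.COLOR_BGR2HSV)
m=(hsv[...,0]>98)&(hsv[...,0]<125)&(hsv[...,1]>140)&(W[...,2]>100)&(W[...,1]>250)
P=W[m]; print(m.sum(),'tilt',np.degrees(np.arctan(np.polyfit(P[:,0],P[:,2],1)[0])),P.mean(0))
balls(im,d,W,'side',(380,560,150,450))
"
```

```text
t 11.88 tcp [462.8 356.1 190.4] F [-0.2 -0.4 -3.6] w 22.9
[ 0. -0. -0.] [-0.12 -0.22 10.64] rows 2.0
865 tilt 16.369679391878776 [485.13409757 367.22775941 178.04180203]
bar [482. 363.] [95. 38.] 1.7 z [156. 183. 199.]
```

Request:
step_arm --plan '[0, 0, 0, -0.1, -0.2, 4, 0, 0, 0, 0, -0.1, -0.2, 7, 0, 0, 0, 0, -0.1, -0.2, 9, 0, 0, 0, 0, -0.1, -0.2, 10, 0, 0, 0, 0, -0.1, -0.2, 10, 0]'

```text
time: 12.55
tool_pos: [461.4, 359.5, 90.4]
tcp_rot: [[0.999, 0.037, -0.0], [0.037, -0.999, -0.0], [-0.0, 0.0, -1.0]]
ft_force: [-0.5, 0.5, -3.4]
grip_width: 22.8
```

```bash
python3 -c "
from h import *
to((461.5,358.2,84,2))
im,d,W=look('side','side4.png')
cv2.imwrite('pics/c4.png',cv2.resize(im[230:384,200:360],None,fx=3,fy=3))
"
```

```text
t 12.55 tcp [461.4 359.5  90.4] F [-0.5  0.5 -3.4] w 22.8
[0.   0.   0.01] [0.   0.13 0.64] rows 1.0
```

View pics/c4.png

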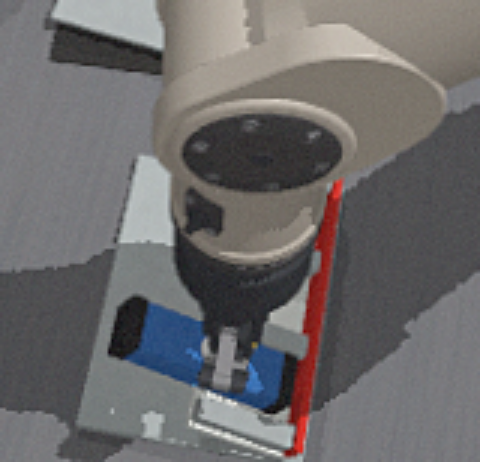

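Request:
step_arm --plan '[0, 0, 0, 0, 0.1, 0.4, 0, 0, 0, 0, 0, 0.1, 0.7, 0, 0, 0, 0, 0, 0.1, 0.7, 0]'

```text
time: 12.98
tool_pos: [462.1, 359.8, 85.3]
tcp_rot: [[0.999, 0.037, 0.001], [0.037, -0.999, 0.003], [0.001, -0.003, -1.0]]
ft_force: [-3.9, -0.9, 11.8]
grip_width: 22.9
```

Request:
step_arm --plan '[0, 0, 0, 0, 0, -0.1, 0, 0, 0, 0, 0, 0, -0.1, 0.5, 0, 0, 0, 0, 0, -0.1, 0.5, 0, 0, 0, 0, 0, -0.1, 0.5, 0, 0, 0, 0, 0, -3, 0.5, 0, 0, 0, 0, 0, -8, 0.5, 0, 0, 0, 0, 0, -14, 0.5, 0, 0, 0, 0, 0, -14, 0.5]'

```text
time: 13.98
tool_pos: [463.9, 359.7, 227.7]
tcp_rot: [[0.999, 0.037, 0.006], [0.037, -0.999, 0.006], [0.006, -0.005, -1.0]]
ft_force: [0.2, 0.5, -1.2]
grip_width: 43.0
```

```bash
cat >> h.py <<'E'
def rackcheck(W,im,ox=485,oy=296.7,yaw=2.4):
    a=np.radians(yaw);p=np.radians(25)
    from scipy.spatial.transform import Rotation as Ro
    R=Ro.from_euler("zy",[yaw,-25],degrees=True).as_matrix()
    L=(W-np.array([ox,oy,48.]))@R
    hsv=cv2.cvtColor(im,cv2.COLOR_BGR2HSV)
    inb=(abs(L[...,1])<110)&(abs(L[...,0])<110)&(L[...,2]>8)&(L[...,2]<75)
    bl=inb&(hsv[...,0]>98)&(hsv[...,0]<125)&(hsv[...,1]>120)
    ye=inb&(hsv[...,0]>18)&(hsv[...,0]<36)&(hsv[...,1]>130)&(L[...,2]>40)
    for b in(-62.5,0,62.5):
        k=bl&(abs(L[...,1]-b)<30); Q=L[k&(L[...,2]>20)]; y=L[ye&(abs(L[...,1]-b)<30)]
        if len(Q)<20: print("bay",b,"empty"); continue
        c=np.polyfit(Q[:,0],Q[:,2],1); print("bay",b,"blue x",np.round(np.percentile(Q[:,0],[2,98])),"top z",round(np.median(Q[:,2]),1),"tilt",round(np.degrees(np.arctan(c[0])),1),"y",round(np.median(Q[:,1]),1),"ball",np.round(np.median(y,0),1) if len(y) else None)
E
python3 -c "
from h import *
for n in('side','top'):
    im,d,W=look(n,n+'5.png'); print(n); rackcheck(W,im)
im,d,W=look('top'); balls(im,d,W)
to((540,-60,240,-4),(515,-295,150,-9))
"
```

```text
side
bay -62.5 empty
bay 0 empty
bay 62.5 blue x [-44.  52.] top z 26.4 tilt 0.0 y 71.2 ball [ 7.6 69.2 67.7]
top
bay -62.5 empty
bay 0 empty
bay 62.5 blue x [-45.  52.] top z 27.4 tilt 0.1 y 59.3 ball [ 7.3 56.4 67.8]
ball px [376. 201.] n 84 centre [ 515.7 -295.    62.8]
ball px [403. 210.] n 85 centre [ 493.3 -359.3   63.8]
bar [ 516. -294.] [36. 99.] 81.1 z [26. 31. 34.]
bar [ 494. -358.] [37. 99.] 87.5 z [25. 31. 34.]
t 14.12 tcp [460.5 358.6 222.6] F [-0.2 -0.6 -0.6] w 42.8
[0.   0.01 0.77] [ 6.37 42.13 -1.73] rows 7.0
[0.   0.01 1.39] [ 3.01 65.52  7.28] rows 11.0
```

Arm 1 is racked: flat on the bed, tilt 0°, middle at about +4 mm. Next is the middle arm.

Request:
step_arm --plan '[0, 0, 0.4, 3, 5, -1.5, 0.45, 0, 0, 0.4, 4, 11, -1.5, 0.45, 0, 0, 0.6, 5, 17, -1.5, 0.45, 0, 0, 0.8, 6, 23, -1.5, 0.45, 0, 0, 1, 6, 29, -1.5, 0.45, 0, 0, 1.2, 6, 35, -1, 0.45, 0, 0, 1.4, 6, 41, 0, 0.45, 0, 0, 1.4, 5, 47, 2, 0.45, 0, 0, 1.4, 4, 53, 4, 0.45, 0, 0, 1.4, 3, 59, 6, 0.45, 0, 0, 1.4, 3, 65, 7.2, 0.45, 0, 0, 1.4, 3, 65.5, 7.2, 0.45]'

```text
time: 15.62
tool_pos: [512.0, -299.9, 149.3]
tcp_rot: [[0.986, -0.166, -0.004], [-0.166, -0.986, -0.002], [-0.004, 0.002, -1.0]]
ft_force: [0.3, -0.4, 0.4]
grip_width: 38.5
```

Request:
step_arm --plan '[0, 0, 0, 0, 0, 0, 0.45, 0, 0, 0, 0, 0, 0, 0.45]'

```text
time: 15.88
tool_pos: [516.0, -292.5, 150.7]
tcp_rot: [[0.988, -0.155, -0.001], [-0.155, -0.988, 0.001], [-0.001, -0.001, -1.0]]
ft_force: [0.6, 0.6, -0.5]
grip_width: 38.5
```

```bash
python3 -c "
from h import *
to((515.5,-295.5,43.5,-9))"
```

```text
t 15.88 tcp [ 516.  -292.5  150.7] F [ 0.6  0.6 -0.5] w 38.5
[-0.01  0.01  0.01] [1.000e-02 3.200e-01 1.072e+01] rows 2.0
```

Request:
step_arm --plan '[0, 0, 0, 0, 0.2, 5, 0.45, 0, 0, 0, 0, 0.2, 9, 0.45, 0, 0, 0, 0, 0.2, 10.7, 0.45, 0, 0, 0, 0, 0.2, 10.7, 0.45, 0, 0, 0, 0, 0.2, 10.7, 0, 0, 0, 0, 0, 0.2, 10.7, 0, 0, 0, 0, 0, 0.2, 10.7, 0, 0, 0, 0, 0, 0.2, 9.6, 0, 0, 0, 0, 0, 0.2, 7, 0, 0, 0, 0, 0, 0.2, 3, 0, 0, 0, 0, 0, 0.2, -1, 0, 0, 0, 0, 0, 0.2, -4, 0]'

```text
time: 17.38
tool_pos: [515.0, -297.2, 193.4]
tcp_rot: [[0.987, -0.158, 0.001], [-0.158, -0.987, -0.001], [0.001, 0.001, -1.0]]
ft_force: [0.7, -0.1, -4.2]
grip_width: 22.9
```

Request:
step_arm --plan '[0, 0, 0, 0, 0, -3, 0, 0, 0, 0, 0, 0, -5, 0, 0, 0, 0, 0, 0, -5, 0, 0, 0, 0, 0, 0, -5, 0]'

```text
time: 17.88
tool_pos: [514.7, -296.2, 240.2]
tcp_rot: [[0.988, -0.157, -0.001], [-0.157, -0.988, 0.001], [-0.002, -0.001, -1.0]]
ft_force: [-0.6, 0.2, -3.1]
grip_width: 22.8
```

```bash
python3 - <<'E'
from h import *
im,d,W=look("side","side6.png"); hsv=cv2.cvtColor(im,cv2.COLOR_BGR2HSV)
m=(hsv[...,0]>98)&(hsv[...,0]<125)&(hsv[...,1]>140)&(W[...,2]>120)&(abs(W[...,1]+295)<60)
P=W[m]; print(m.sum(),"tilt deg",np.degrees(np.arctan(np.polyfit(P[:,0],P[:,2],1)[0])) if m.sum()>10 else None, P.mean(0))
to((464.1,295.8,190,-3),(464.1,295.8,190,177))
E
```

```text
461 tilt deg -28.441679907644385 [ 495.91735048 -277.11828125  223.70071753]
t 17.93 tcp [ 514.6 -296.2  240. ] F [-0.   0.1 -4.1] w 22.7
[-0.01  0.01 -0.76] [-14.3  -57.66   5.07] rows 10.0
[2.000e-02 1.000e-02 2.174e+01] [-14.3  -57.66   5.07] rows 17.0
```

Request:
step_arm --plan '[0, 0, -1, 0, -2, 0, 0, 0, 0, -2, 0, -5, 0, 0, 0, 0, -3, 0, -8, 0, 0, 0, 0, -4, 0, -11, 0, 0, 0, 0, -5, 0, -14, 0, 0, 0, 0, -6, 0, -17, 0, 0, 0, 0, -7, 0, -20, 0, 0, 0, 0, -8, 0, -23, 0, 0, 0, 0, -9, 0, -26, 0, 0, 0, 0, -10, 0, -28, 0, 0, 0, 0, -11, 0, -30, 0, 0, 0, 0, -12, 0, -30, 0, 0]'

```text
time: 19.42
tool_pos: [562.0, 1.8, 239.8]
tcp_rot: [[0.046, 0.999, -0.002], [0.999, -0.046, 0.0], [0.0, -0.002, -1.0]]
ft_force: [-0.3, 0.5, -4.1]
grip_width: 23.0
```

```bash
python3 -c "
from h import *
to((464.1,295.8,190,-177.6))
print(np.round(manip.state()['joint_positions'],2))"
```

```text
t 19.43 tcp [562.    1.8 239.8] F [-0.3  0.5 -4.1] w 23.0
[-1.000e-02 -2.000e-02 -1.188e+01] [ 28.92 -11.12   5.01] rows 9.0
[-0.56  0.31  0.56  1.85 -0.19  1.04  0.03]
```

Request:
step_arm --plan '[0, 0, -1.1, 3, -1, 0, 0, 0, 0, -2.2, 6, -2, 0, 0, 0, 0, -3.3, 9, -3, 0, 0, 0, 0, -4.4, 12, -4, 0, 0, 0, 0, -5.5, 15, -5, 1, 0, 0, 0, -6.6, 18, -6.5, 2, 0, 0, 0, -7.7, 21, -8, 3, 0, 0, 0, -8.8, 24, -9.5, 4, 0, 0, 0, -9.9, 27, -10.5, 5, 0, 0, 0, -11, 29, -11.1, 5, 0, 0, 0, -11.9, 29, -11.1, 5, 0, 0, 0, -11.9, 29, -11.1, 5, 0]'

```text
time: 20.92
tool_pos: [466.7, 294.4, 190.0]
tcp_rot: [[-0.999, -0.036, -0.002], [-0.036, 0.999, -0.001], [0.002, -0.001, -1.0]]
ft_force: [-0.1, -0.1, -4.4]
grip_width: 22.7
```

Request:
step_arm --plan '[0, 0, 0, 0, 0, 0, 0, 0, 0, 0, 0, 0, 0, 0]'

```text
time: 21.18
tool_pos: [467.2, 294.5, 191.1]
tcp_rot: [[-0.999, -0.035, -0.0], [-0.035, 0.999, -0.0], [0.0, -0.0, -1.0]]
ft_force: [-0.3, 0.5, -3.9]
grip_width: 22.9
```

```bash
python3 - <<'E'
from h import *
im,d,W=look("side","side7.png"); hsv=cv2.cvtColor(im,cv2.COLOR_BGR2HSV)
m=(hsv[...,0]>98)&(hsv[...,0]<125)&(hsv[...,1]>140)&(W[...,2]>110)&(W[...,1]>200)
P=W[m]; print(m.sum(),"tilt deg",np.degrees(np.arctan(np.polyfit(P[:,0],P[:,2],1)[0])), P.mean(0))
rackcheck(W,im)
to((464.1,295.8,84,-177.6))
E
```

```text
847 tilt deg 10.80418180501127 [494.6324681  305.25594834 178.4402107 ]
bay -62.5 empty
bay 0 empty
bay 62.5 blue x [-44.  52.] top z 26.4 tilt -0.1 y 70.8 ball [ 8.1 69.  67.1]
t 21.23 tcp [467.2 294.7 191.2] F [-0.3  0.1 -3.5] w 22.5
[-0.   -0.   -0.05] [ 0.31  0.12 10.72] rows 2.0
```

Request:
step_arm --plan '[0, 0, 0, 0.3, 0.1, 4, 0, 0, 0, 0, 0.3, 0.1, 7.5, 0, 0, 0, 0, 0.3, 0.1, 9.3, 0, 0, 0, 0, 0.3, 0.1, 10.1, 0, 0, 0, 0, 0.3, 0.1, 10.4, 0, 0, 0, 0, 0.3, 0.1, 10.7, 0, 0, 0, 0, 0.3, 0.1, 10.7, 0]'

```text
time: 22.1
tool_pos: [465.8, 296.1, 87.4]
tcp_rot: [[-0.999, -0.036, 0.003], [-0.036, 0.999, 0.002], [-0.003, 0.002, -1.0]]
ft_force: [-4.7, -4.8, 16.3]
grip_width: 22.9
```

```bash
python3 - <<'E'
from h import *
st()
im,d,W=look("side","side8.png"); rackcheck(W,im)
cv2.imwrite('pics/c8.png',cv2.resize(im[230:384,200:360],None,fx=3,fy=3))
E
```

```text
t 22.1 tcp [465.8 296.1  87.4] F [-4.7 -4.8 16.3] w 22.9
bay -62.5 empty
bay 0 blue x [-40.  57.] top z 25.1 tilt -1.1 y 3.3 ball None
bay 62.5 blue x [-44.  52.] top z 26.3 tilt -0.2 y 71.0 ball [ 7.4 69.2 67.3]
```

View pics/c8.png

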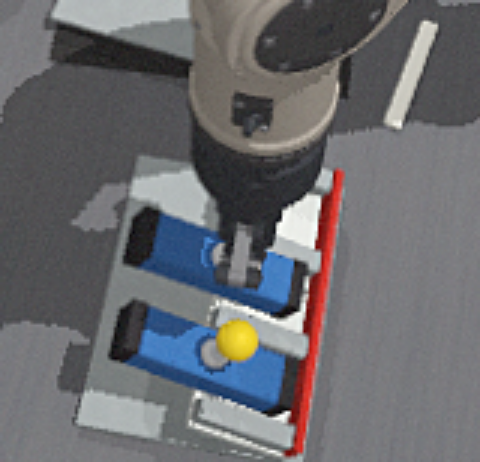

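Request:
step_arm --plan '[0, 0, 0, 0, 0, -0.2, 0, 0, 0, 0, 0, 0, -0.2, 0.5, 0, 0, 0, 0, 0, -0.2, 0.5, 0, 0, 0, 0, 0, -0.2, 0.5, 0, 0, 0, 0, 0, -3, 0.5, 0, 0, 0, 0, 0, -8, 0.5, 0, 0, 0, 0, 0, -14, 0.5, 0, 0, 0, 0, 0, -14, 0.5]'

```text
time: 23.15
tool_pos: [466.8, 297.8, 229.3]
tcp_rot: [[-0.999, -0.037, 0.008], [-0.037, 0.999, 0.006], [-0.008, 0.006, -1.0]]
ft_force: [0.7, 0.1, -0.8]
grip_width: 42.9
```

```bash
python3 -c "
from h import *
for n in('side','top'):
    im,d,W=look(n,n+'9.png'); print(n); rackcheck(W,im)
im,d,W=look('top'); balls(im,d,W)
to((560,0,235,92),(560,0,235,80))
"
```

```text
side
bay -62.5 empty
bay 0 blue x [-38.  57.] top z 25.4 tilt -0.1 y 5.7 ball [12.6  4.1 66.5]
bay 62.5 blue x [-44.  52.] top z 26.4 tilt -0.2 y 71.2 ball [ 7.8 69.2 67.3]
top
bay -62.5 empty
bay 0 blue x [-40.  58.] top z 26.5 tilt -0.2 y -5.6 ball None
bay 62.5 blue x [-46.  54.] top z 27.2 tilt -0.6 y 53.1 ball None
ball px [403. 210.] n 84 centre [ 493.3 -359.8   63.1]
bar [ 494. -358.] [38. 99.] 87.5 z [26. 31. 34.]
t 23.3 tcp [463.6 295.6 223.5] F [0.7 0.  0. ] w 42.7
[-1.000e-02 -0.000e+00  1.127e+01] [ -8.53 -29.9   -1.14] rows 9.0
[-1.000e-02 -0.000e+00  1.277e+01] [ -8.53 -29.9   -1.14] rows 10.0
```

Request:
step_arm --plan '[0, 0, 1.2, -1, -3, -1, 0.45, 0, 0, 2.4, -2, -6, -1, 0.45, 0, 0, 3.6, -3, -9, -1, 0.45, 0, 0, 4.8, -4, -12, -1, 0.45, 0, 0, 6, -5, -15, -1, 0.45, 0, 0, 7.2, -6, -18, -1, 0.45, 0, 0, 8.4, -7, -21, -1, 0.45, 0, 0, 9.6, -8, -24, -1, 0.45, 0, 0, 10.8, -8.5, -27, -1, 0.45, 0, 0, 12, -8.5, -30, -1, 0.45, 0, 0, 13, -8.5, -30, -1, 0.45]'

```text
time: 24.68
tool_pos: [559.1, -4.2, 232.6]
tcp_rot: [[0.215, 0.977, -0.003], [0.977, -0.215, -0.002], [-0.003, -0.003, -1.0]]
ft_force: [-0.1, 0.9, -0.1]
grip_width: 38.1
```

```bash
python3 -c "
from h import *
to((493.3,-360,150,-3))
print(np.round(manip.state()['joint_positions'],2))
"
```

```text
t 24.68 tcp [559.1  -4.2 232.6] F [-0.1  0.9 -0.1] w 38.1
[-0.    0.03 10.07] [-36.14   1.26   8.36] rows 8.0
[-0.58  0.32  0.59  1.86 -0.2   1.02 -0.12]
```

Request:
step_arm --plan '[0, 0, 1.2, -4, 0, 0, 0.45, 0, 0, 2.4, -8, 0, 0, 0.45, 0, 0, 3.6, -12, 0, 0, 0.45, 0, 0, 4.8, -17, 0, 1, 0.45, 0, 0, 6, -22, 0.5, 2, 0.45, 0, 0, 7.2, -27, 1, 3, 0.45, 0, 0, 8.4, -31, 1.2, 5, 0.45, 0, 0, 9.6, -34, 1.2, 7, 0.45, 0, 0, 10.1, -36.1, 1.2, 8.3, 0.45, 0, 0, 10.1, -36.1, 1.2, 8.3, 0.45, 0, 0, 10.1, -36.1, 1.2, 8.3, 0.45]'

```text
time: 26.05
tool_pos: [497.6, -355.6, 150.5]
tcp_rot: [[0.999, -0.045, -0.001], [-0.045, -0.999, 0.001], [-0.002, -0.001, -1.0]]
ft_force: [-0.0, 0.8, -0.2]
grip_width: 38.6
```

```bash
python3 -c "
from h import *
im,d,W=look('side'); balls(im,d,W,'side')
to((493.3,-360,43.5,-3))
"
```

```text
ball px [317. 103.] n 69 centre [ 493.6 -357.6   61.9]
ball px [341. 129.] n 56 centre [ 416.6 -279.5   51.5]
bar [ 494. -355.] [98. 41.] 0.5 z [11. 28. 31.]
t 26.1 tcp [ 498.1 -355.4  151. ] F [-0.1 -0.5  0.2] w 38.5
[-0.01  0.    0.06] [-0.45  0.49 10.75] rows 2.0
```

Request:
step_arm --plan '[0, 0, 0, -0.4, 0.4, 5, 0.45, 0, 0, 0, -0.4, 0.4, 9, 0.45, 0, 0, 0, -0.4, 0.4, 10.7, 0.45, 0, 0, 0, -0.4, 0.4, 10.7, 0.45, 0, 0, 0, -0.4, 0.4, 10.7, 0, 0, 0, 0, -0.4, 0.4, 10.7, 0, 0, 0, 0, -0.4, 0.4, 10.7, 0, 0, 0, 0, -0.4, 0.4, 9.6, 0, 0, 0, 0, -0.4, 0.4, 7, 0, 0, 0, 0, -0.4, 0.4, 3, 0, 0, 0, 0, -0.4, 0.4, -1, 0, 0, 0, 0, -0.4, 0.4, -4, 0]'

```text
time: 27.6
tool_pos: [493.3, -360.7, 193.4]
tcp_rot: [[0.999, -0.047, 0.001], [-0.047, -0.999, -0.001], [0.001, 0.001, -1.0]]
ft_force: [-0.1, 0.0, -3.1]
grip_width: 22.8
```

Request:
step_arm --plan '[0, 0, 0, 0, 0, -3, 0, 0, 0, 0, 0, 0, -5, 0, 0, 0, 0, 0, 0, -5, 0, 0, 0, 0, 0, 0, -5, 0]'

```text
time: 28.1
tool_pos: [493.1, -359.6, 240.1]
tcp_rot: [[0.999, -0.046, -0.001], [-0.046, -0.999, 0.001], [-0.001, -0.001, -1.0]]
ft_force: [-0.4, 0.3, -3.1]
grip_width: 22.6
```

```bash
python3 - <<'E'
from h import *
im,d,W=look("side","side10.png"); hsv=cv2.cvtColor(im,cv2.COLOR_BGR2HSV)
m=(hsv[...,0]>98)&(hsv[...,0]<125)&(hsv[...,1]>140)&(W[...,2]>110)&(abs(W[...,1]+350)<70)
P=W[m]; print(m.sum(),"tilt deg",np.degrees(np.arctan(np.polyfit(P[:,0],P[:,2],1)[0])) if m.sum()>10 else None, P.mean(0))
to((540,0,240,0),(466.5,233.4,190,2.4))
E
```

```text
469 tilt deg -28.617564617181475 [ 472.21373983 -344.05826973  223.40983657]
t 28.15 tcp [ 493.  -359.6  239.9] F [-0.2  0.3 -2.9] w 22.7
[-0.01  0.01 -0.33] [ 3.020e+00 -3.614e+01  3.000e-02] rows 6.0
[-0.01  0.01 -0.63] [ -5.39 -59.11   5.07] rows 10.0
```

Request:
step_arm --plan '[0, 0, -1, 0.5, -2, 0, 0, 0, 0, -2, 1, -5, 0, 0, 0, 0, -3, 1.5, -9, 0, 0, 0, 0, -4, 2, -13, 0, 0, 0, 0, -5, 3, -17, 0, 0, 0, 0, -6, 3.5, -21, 0, 0, 0, 0, -7, 4, -25, 0, 0, 0, 0, -8, 5, -28, 0, 0, 0, 0, -9, 5, -31, 0, 0, 0, 0, -10, 5, -33, 0, 0, 0, 0, -11, 5, -34.3, 0, 0, 0, 0, -11.6, 5, -34.3, 0, 0]'

```text
time: 29.65
tool_pos: [558.8, -18.4, 239.9]
tcp_rot: [[-0.008, 1.0, -0.002], [1.0, 0.008, 0.0], [0.0, -0.002, -1.0]]
ft_force: [0.2, -0.2, -2.7]
grip_width: 22.8
```

```bash
python3 -c "
from h import *
to((466.5,233.8,190,-177.6))"
```

```text
t 29.65 tcp [558.8 -18.4 239.9] F [ 0.2 -0.2 -2.7] w 22.8
[-1.000e-02 -2.000e-02 -1.149e+01] [25.29 -9.02  5.02] rows 9.0
```

Request:
step_arm --plan '[0, 0, -1.1, 3, -1, 0, 0, 0, 0, -2.2, 6, -2, 0, 0, 0, 0, -3.3, 9, -3, 0, 0, 0, 0, -4.4, 12, -4, 0, 0, 0, 0, -5.5, 15, -5, 1, 0, 0, 0, -6.6, 17, -6, 2, 0, 0, 0, -7.7, 19, -7, 3, 0, 0, 0, -8.8, 21, -8, 4, 0, 0, 0, -9.9, 23, -9, 5, 0, 0, 0, -11, 25, -9.1, 5, 0, 0, 0, -11.5, 25.3, -9.1, 5, 0, 0, 0, -11.5, 25.3, -9.1, 5, 0]'

```text
time: 31.15
tool_pos: [467.3, 232.5, 190.2]
tcp_rot: [[-0.999, -0.037, -0.002], [-0.037, 0.999, -0.001], [0.002, -0.001, -1.0]]
ft_force: [-0.8, -0.7, -2.8]
grip_width: 22.9
```

Request:
step_arm --plan '[0, 0, 0, 0, 0, 0, 0, 0, 0, 0, 0, 0, 0, 0]'

```text
time: 31.4
tool_pos: [467.9, 232.2, 191.1]
tcp_rot: [[-0.999, -0.036, -0.0], [-0.036, 0.999, -0.0], [0.0, -0.0, -1.0]]
ft_force: [1.2, 0.6, -3.2]
grip_width: 23.1
```

```bash
python3 - <<'E'
from h import *
im,d,W=look("side","side11.png"); hsv=cv2.cvtColor(im,cv2.COLOR_BGR2HSV)
m=(hsv[...,0]>98)&(hsv[...,0]<125)&(hsv[...,1]>140)&(W[...,2]>110)&(W[...,1]>130)
P=W[m]; print(m.sum(),"tilt deg",np.degrees(np.arctan(np.polyfit(P[:,0],P[:,2],1)[0])), P.mean(0))
rackcheck(W,im)
to((466.0,233.8,84,-177.6))
E
```

```text
817 tilt deg 11.534664907015173 [494.52892091 244.36040135 177.50923905]
bay -62.5 empty
bay 0 blue x [-39.  56.] top z 25.2 tilt 0.1 y 5.1 ball [12.9  4.6 65.8]
bay 62.5 blue x [-44.  52.] top z 26.4 tilt -0.2 y 71.3 ball [ 7.3 69.3 67.1]
t 31.45 tcp [467.9 232.3 191.2] F [ 0.8 -0.8 -3.5] w 23.2
[-0.   -0.   -0.04] [ 0.18  0.16 10.72] rows 2.0
```

Request:
step_arm --plan '[0, 0, 0, 0.3, 0.2, 4, 0, 0, 0, 0, 0.3, 0.2, 7.5, 0, 0, 0, 0, 0.3, 0.2, 9.3, 0, 0, 0, 0, 0.3, 0.2, 10, 0, 0, 0, 0, 0.3, 0.2, 10.3, 0, 0, 0, 0, 0.3, 0.2, 10.5, 0, 0, 0, 0, 0.3, 0.2, 10.5, 0]'

```text
time: 32.33
tool_pos: [465.5, 235.0, 87.2]
tcp_rot: [[-0.999, -0.037, 0.001], [-0.037, 0.999, 0.001], [-0.002, 0.001, -1.0]]
ft_force: [-0.9, -0.1, 1.4]
grip_width: 23.1
```

```bash
python3 - <<'E'
from h import *
st()
im,d,W=look("side","side12.png"); rackcheck(W,im)
E
```

```text
t 32.33 tcp [465.5 235.   87.2] F [-0.9 -0.1  1.4] w 23.1
bay -62.5 blue x [-41.  54.] top z 24.7 tilt -0.5 y -54.7 ball None
bay 0 blue x [-38.  57.] top z 25.2 tilt 0.1 y 5.4 ball [12.2  4.4 66.1]
bay 62.5 blue x [-43.  52.] top z 26.3 tilt -0.4 y 71.1 ball [ 7.3 69.4 67.4]
```

Flat and in light contact, so I'll release and check.

Request:
step_arm --plan '[0, 0, 0, 0, 0, 0, 0, 0, 0, 0, 0, 0, 0, 0.5, 0, 0, 0, 0, 0, 0, 0.5, 0, 0, 0, 0, 0, 0, 0.5, 0, 0, 0, 0, 0, -3, 0.5, 0, 0, 0, 0, 0, -8, 0.5, 0, 0, 0, 0, 0, -14, 0.5, 0, 0, 0, 0, 0, -14, 0.5]'

```text
time: 33.38
tool_pos: [467.5, 236.2, 231.0]
tcp_rot: [[-0.999, -0.037, 0.008], [-0.037, 0.999, 0.006], [-0.008, 0.005, -1.0]]
ft_force: [0.1, 0.2, -1.3]
grip_width: 42.7
```

```bash
python3 - <<'E'
from h import *
st()
for n in("side","top"):
    im,d,W=look(n,n+"13.png"); rackcheck(W,im)
W0=W; hsv=cv2.cvtColor(im,cv2.COLOR_BGR2HSV)
red=((hsv[...,0]<8)|(hsv[...,0]>172))&(hsv[...,1]>150)
k=red&(abs(W[...,0]-550)<60)&(abs(W[...,1]+8)<60)&(W[...,2]>30); print("knob",W[k].mean(0),k.sum())
l=(abs(W[...,2]-17)<6)&(abs(W[...,0]-550)<130)&(abs(W[...,1]+8)<150)&(hsv[...,2]>95)&~red
m=cv2.morphologyEx(l.astype(np.uint8),cv2.MORPH_OPEN,np.ones((3,3))); print("lid",cv2.minAreaRect(W[m>0][:,:2].astype(np.float32)),np.median(W[m>0][:,2]))
to((552,-7,120,80))
E
```

```text
t 33.38 tcp [467.5 236.2 231. ] F [ 0.1  0.2 -1.3] w 42.7
bay -62.5 blue x [-41.  54.] top z 24.3 tilt -0.5 y -56.0 ball [  9.8 -56.3  64.9]
bay 0 blue x [-38.  57.] top z 25.3 tilt 0.1 y 5.1 ball [12.5  4.1 66.2]
bay 62.5 blue x [-44.  53.] top z 26.3 tilt -0.1 y 70.7 ball [ 7.7 68.8 67.2]
bay -62.5 blue x [-42.  54.] top z 25.9 tilt -0.1 y -64.2 ball [  2.7 -67.8  69.5]
bay 0 blue x [43. 60.] top z 26.6 tilt 13.0 y -8.7 ball None
bay 62.5 empty
knob [550.55908675  -6.43825829  55.81183131] 116
lid ((551.7100830078125, -6.800941467285156), (236.7736053466797, 188.77938842773438), 83.9202880859375) 18.05609965858457
t 33.48 tcp [464.8 234.8 226.6] F [-0.4 -0.1 -0.2] w 42.3
[ 1.000e-02 -0.000e+00  1.277e+01] [ -7.8  -24.5   10.64] rows 10.0
```

View pics/top13.png

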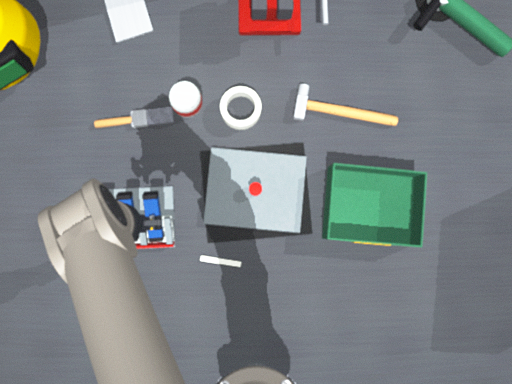

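The picture shows the crate empty (330–425, 165–245), with all three arms lying flat in the rack bays (115–173, 190–247). The lid is on the mat with its knob at (255,189), and the bystanders haven't moved. Now I'll fetch the lid.

Request:
step_arm --plan '[0, 0, 1.2, -1, -3, -1, 0.5, 0, 0, 2.4, -2, -6, -1, 0.5, 0, 0, 3.6, -3, -9, -1, 0.5, 0, 0, 4.8, -4, -12, -1, 0.5, 0, 0, 6, -5, -15, -1, 0.5, 0, 0, 7.2, -6, -18, -1, 1, 0, 0, 8.4, -7, -21, 1, 1, 0, 0, 9.6, -7.8, -23, 3, 1, 0, 0, 10.8, -7.8, -24.5, 6, 1, 0, 0, 12, -7.8, -24.5, 8, 1, 0, 0, 12.8, -7.8, -24.5, 8, 1]'

```text
time: 34.85
tool_pos: [549.1, -7.8, 142.7]
tcp_rot: [[0.183, 0.983, -0.007], [0.983, -0.183, -0.002], [-0.003, -0.006, -1.0]]
ft_force: [0.0, 0.6, 1.0]
grip_width: 85.3
```

Request:
step_arm --plan '[0, 0, 1.2, 0, 0, 0, 1, 0, 0, 2.4, 0, 0, 0, 1, 0, 0, 3.6, 0, 0, 0, 1, 0, 0, 4.8, 0, 0, 0, 1, 0, 0, 6, 0, 0, 0, 1, 0, 0, 7.2, 0, 0, 0, 1, 0, 0, 8.4, 0, 0, 0, 1, 0, 0, 9.6, 0, 0, 0, 1, 0, 0, 10.7, 0, 0, 0, 1, 0, 0, 10.7, 0, 0, 0, 1]'

```text
time: 36.1
tool_pos: [550.7, -7.4, 144.7]
tcp_rot: [[0.995, -0.101, -0.003], [-0.101, -0.995, -0.002], [-0.003, 0.002, -1.0]]
ft_force: [0.7, 1.6, -0.7]
grip_width: 85.1
```

```bash
python3 -c "
from h import *
to((551.2,-6.7,26.5,-6))
im,d,W=look('side','side14.png'); rackcheck(W,im)"
```

```text
t 36.1 tcp [550.7  -7.4 144.7] F [ 0.7  1.6 -0.7] w 85.1
[0.02 0.02 0.03] [ 0.08 -0.1  11.82] rows 2.0
bay -62.5 blue x [-41.  54.] top z 24.5 tilt -0.5 y -55.9 ball [  9.7 -56.6  64.5]
bay 0 blue x [-38.  57.] top z 25.3 tilt -0.0 y 5.1 ball [12.3  4.4 66.9]
bay 62.5 blue x [-43.  52.] top z 26.3 tilt -0.3 y 71.1 ball [ 7.7 69.4 67.1]
```

Request:
step_arm --plan '[0, 0, 0, 0, 0, 5, 1, 0, 0, 0, 0, 0, 9.5, 1, 0, 0, 0, 0, 0, 11.6, 1, 0, 0, 0, 0, 0, 11.7, 1, 0, 0, 0, 0, 0, 11.7, 0, 0, 0, 0, 0, 0, 11.7, 0, 0, 0, 0, 0, 0, 11.7, 0, 0, 0, 0, 0, 0, 11.7, 0, 0, 0, 0, 0, 0, 9, 0, 0, 0, 0, 0, 0, 5, 0, 0, 0, 0, 0, 0, 1, 0, 0, 0, 0, 0, 0, -2.5, 0]'

```text
time: 37.65
tool_pos: [551.5, -7.1, 172.6]
tcp_rot: [[0.995, -0.102, -0.0], [-0.102, -0.995, 0.0], [-0.0, -0.0, -1.0]]
ft_force: [0.9, 0.3, -2.9]
grip_width: 30.2
```

```bash
python3 -c "
from h import *
to((506,-292.8,170,-6.3))"
```

```text
t 37.65 tcp [551.5  -7.1 172.6] F [ 0.9  0.3 -2.9] w 30.2
[-0.    0.    0.05] [-1.61 28.88  0.25] rows 5.0
```

Request:
step_arm --plan '[0, 0, 0, -0.3, 4, 0, 0, 0, 0, 0, -0.6, 9, 0, 0, 0, 0, 0, -1, 14, 0, 0, 0, 0, 0, -1.3, 19, 0, 0, 0, 0, 0, -1.6, 24, 0, 0, 0, 0, 0, -1.6, 27.5, 0, 0, 0, 0, 0, -1.6, 28.9, 0, 0, 0, 0, 0, -1.6, 28.9, 0, 0, 0, 0, 0, -1.6, 28.9, 0, 0]'

```text
time: 38.78
tool_pos: [507.0, -291.1, 170.9]
tcp_rot: [[0.995, -0.1, -0.0], [-0.1, -0.995, 0.001], [-0.001, -0.001, -1.0]]
ft_force: [-0.5, 0.7, -2.4]
grip_width: 30.1
```

```bash
python3 - <<'E'
from h import *
im,d,W=look("top","top15.png"); 
R=(W[...,0]>380)&(W[...,0]<640)&(W[...,1]>-440)&(W[...,1]<-150)
l=R&(abs(W[...,2]-161)<8); print(cv2.minAreaRect(W[l][:,:2].astype(np.float32)),l.sum(),np.median(W[l][:,2]))
im,d,W=look("side","side15.png"); l=(abs(W[...,2]-163)<6)&(abs(W[...,0]-505)<150)&(abs(W[...,1]+293)<160); print(cv2.minAreaRect(W[l][:,:2].astype(np.float32)),l.sum())
cv2.imwrite("pics/c15.png",np.hstack([cv2.resize(cv2.imread("pics/top15.png")[130:280,300:450],(400,400)),cv2.resize(im[40:220,200:380],(400,400))]))
to((506,-292.8,98,-6.3))
E
```

```text
((506.8199462890625, -270.77996826171875), (198.1079864501953, 188.62081909179688), 83.38188934326172) 4415 158.63569108094453
((505.49090576171875, -285.83624267578125), (242.58096313476562, 188.45419311523438), 83.88053894042969) 2270
t 38.88 tcp [ 507.  -291.3  171. ] F [ 0.4  0.3 -2.5] w 30.1
[-0.01  0.    0.07] [-0.08  0.17  7.3 ] rows 2.0
```

View pics/c15.png

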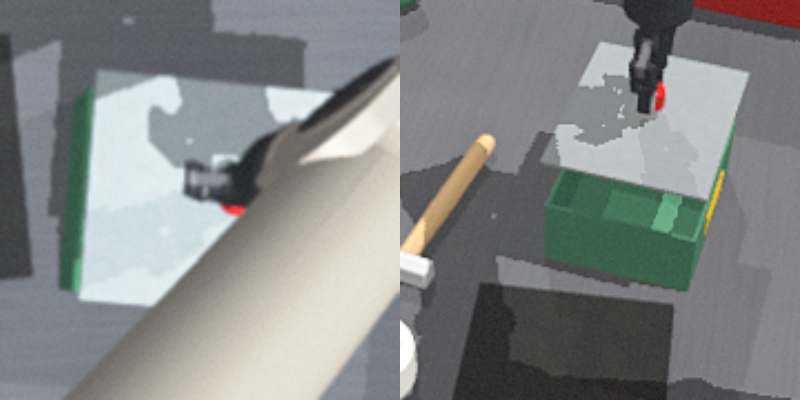

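Request:
step_arm --plan '[0, 0, 0, -0.1, 0.15, 3, 0, 0, 0, 0, -0.1, 0.15, 5, 0, 0, 0, 0, -0.1, 0.15, 6, 0, 0, 0, 0, -0.1, 0.15, 6.6, 0, 0, 0, 0, -0.1, 0.15, 7, 0, 0, 0, 0, -0.1, 0.15, 7.2, 0, 0, 0, 0, -0.1, 0.15, 7.2, 0]'

```text
time: 39.75
tool_pos: [505.5, -294.6, 102.4]
tcp_rot: [[0.995, -0.103, 0.002], [-0.103, -0.995, 0.003], [0.002, -0.003, -1.0]]
ft_force: [-6.7, 8.9, 25.0]
grip_width: 30.2
```

```bash
python3 - <<'E'
from h import *
st()
for n in("top","side"):
    im,d,W=look(n,n+"16.png"); R=(abs(W[...,0]-505)<110)&(abs(W[...,1]+293)<130)
    l=R&(abs(W[...,2]-90)<9); P=W[l]; 
    c=np.linalg.lstsq(np.c_[P[:,:2]-[505,-293],np.ones(len(P))],P[:,2],rcond=None)[0]; print(n,len(P),"slopes deg",np.degrees(c[:2]),"z",c[2],cv2.minAreaRect(P[:,:2].astype(np.float32)))
E
```

```text
t 39.75 tcp [ 505.5 -294.6  102.4] F [-6.7  8.9 25. ] w 30.2
top 3605 slopes deg [ 0.00164493 -0.01367633] z 90.18919736481921 ((504.60992431640625, -293.5314025878906), (235.02236938476562, 189.42332458496094), 83.76187133789062)
side 3839 slopes deg [ 0.07772414 -0.26150563] z 88.70493988199159 ((504.3656921386719, -290.9916687011719), (241.3025360107422, 190.4349822998047), 83.48401641845703)
```

Request:
step_arm --plan '[0, 0, 0, 0, 0, -0.3, 0, 0, 0, 0, 0, 0, -0.3, 1, 0, 0, 0, 0, 0, -0.3, 1, 0, 0, 0, 0, 0, -0.3, 1, 0, 0, 0, 0, 0, -0.3, 1, 0, 0, 0, 0, 0, -4, 1, 0, 0, 0, 0, 0, -10, 1, 0, 0, 0, 5, -26, -14, 1, 0, 0, 0, 5, -26, -14, 1, 0, 0, 0, 5, -26, -14, 1, 0, 0, 0, 5, -26, -14, 1, 0, 0, 0, 5, -26, -14, 1]'

```text
time: 41.35
tool_pos: [583.0, -35.6, 239.2]
tcp_rot: [[0.995, -0.095, 0.0], [-0.095, -0.995, 0.001], [0.0, -0.001, -1.0]]
ft_force: [0.6, -0.1, -0.9]
grip_width: 85.4
```

```bash
python3 - <<'E'
from h import *
st()
for n in("top","side"):
    im,d,W=look(n,n+"17.png"); R=(abs(W[...,0]-505)<110)&(abs(W[...,1]+293)<130)
    l=R&(abs(W[...,2]-90)<7); P=W[l]
    c=np.linalg.lstsq(np.c_[P[:,:2]-[505,-293],np.ones(len(P))],P[:,2],rcond=None)[0]; print(n,len(P),"slopes deg",np.degrees(c[:2]),"z",c[2],cv2.minAreaRect(P[:,:2].astype(np.float32)))
    rackcheck(W,im)
E
```

```text
t 41.35 tcp [583.  -35.6 239.2] F [ 0.6 -0.1 -0.9] w 85.4
top 7724 slopes deg [-0.03600549  0.01227913] z 90.2008081724365 ((504.22235107421875, -294.6085510253906), (236.7080841064453, 190.21632385253906), 83.60906982421875)
bay -62.5 blue x [-42.  54.] top z 25.7 tilt -0.1 y -66.9 ball [ 10.5 -64.8  67.4]
bay 0 blue x [-55.  42.] top z 26.5 tilt -0.1 y -1.3 ball [-2.5 -0.6 68.7]
bay 62.5 blue x [-45.  53.] top z 27.5 tilt 0.5 y 59.7 ball [ 8.5 60.2 69.4]
side 4064 slopes deg [ 0.06552249 -0.19570634] z 88.73123848009728 ((504.72601318359375, -291.0947570800781), (243.1494598388672, 189.8957061767578), 83.71586608886719)
bay -62.5 blue x [-41.  54.] top z 24.4 tilt -0.5 y -55.6 ball [  9.9 -56.5  65.6]
bay 0 blue x [-54.  41.] top z 25.5 tilt -0.3 y 10.1 ball [-3.1  8.2 65.9]
bay 62.5 blue x [-44.  53.] top z 26.4 tilt -0.1 y 71.1 ball [ 7.7 69.  67.1]
```

View pics/side17.png

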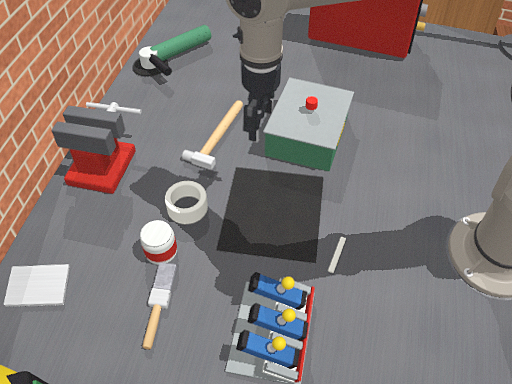

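The side view shows the lid closed on the crate at (310,105), all three arms flat in their bays at (280–310, 275–365), and the gripper clear. The centre arm moved about 15 mm down to the stop, which looks like the expected knock. Its middle is at about −6 mm, still within the 25 mm limit. Handing in.

```bash
python3 -c "
from station import manip
print(manip.sign_off())"
```

```text
the job is handed in; nothing more can be done
None
```

The job is done and was handed in at about 41 s of the 208 s allowed. The lid went onto the mat, all three arms went into the rack with the heavy end at the stop, and the lid is back on the empty crate. Sign-off reported no verdict. Two of the three arms hung heavy end away from the robot, so I turned them half round before racking.

**Last checks:**
- **Arms:** all three lie flat on the bed, within about 0.5°. Their middles are at about +6, −6 and +4 mm from the upper edge (limit 25 mm).
- **Lid:** flat and fully down. It sits within about 2 mm of the crate's centre by the top camera and about 2.5 mm by the side camera (limit 12 mm).
- **Gripper:** clear of everything. No bystander looked moved in the last picture, but I didn't measure them.

**Things that disagreed:**
- **Centre arm:** it slid about 15 mm down to the stop between my last two checks, probably the announced knock. It stayed flat and in its bay, so I left it.
- **Cameras:** the two views differ by about 10 mm across the rack, so an arm's position across its bay is only known to about that.

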